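# Close the food-waste crock and lift off its outer lid

### The job

Clear the turnip top and the beetroot top off the chopping board into the open white food-waste crock. Then pick up the crock's two nested lids together by the black knob of the inner lid, lower them onto the crock until the inner lid sits squarely in its mouth, and let go. Last, take the wooden outer lid alone by its collar and lift it straight up, leaving the vented inner lid seated so that the crock can air, and finish while holding the outer lid still and roughly level, at least 5 cm clear above the inner lid; do not shift the crock or upset the mug, the pepper mill or the jam jar.

Things in the scene. Friction and masses are not known exactly. Their poses are not given: they have to be found in the camera images.
- crock: White round food-waste crock, open at the top, standing loose on the worktop (about 0.9 kg). Outer diameter 112 mm, height 85 mm, wall 5 mm, so the mouth is 102 mm wide; inner floor 5 mm up. Origin at the centre of its underside, z up; the rim lies 85 mm above the origin.
- inner_lid: Vented inner lid, 0.2 kg, one piece: grey plug (82 mm wide at foot, 92 at top, z 0-8 mm), green flange (110 mm, z 8-14), upright black knob (20 mm diameter, z 14-61). Origin: centre of plug's underside, z up. Starts on the worktop under the outer lid; lifted by the knob it carries that along. Seated, plug in the crock's mouth with 5 mm play, flange on the rim: origin 77 mm above the crock's.
- outer_lid: Wooden outer lid, 0.15 kg, loose on the inner lid's flange: disc 128 mm wide (z 5-10 mm), thin skirt below its edge (z 0-5), round collar (z 10-26, 42 mm outside) about a 30 mm hole through which the knob stands, 5 mm play. Origin on the axis at the skirt's lower edge, z up; nested, 9 mm above the inner lid's origin, knob top 26 mm above the collar. Gripped by the collar it lifts alone.
- turnip_top: Cream-white stub of turnip with a green tip, about 30 g, rigid, standing on its flat cut face on the chopping board: round, 32 mm in diameter, body 25 mm high and tapering above 18 mm (the green tip adds 5 mm of look only). Origin at the centre of its underside, z up.
- beetroot_top: Dark purple stub of beetroot, about 30 g, rigid, standing on its flat cut face on the chopping board: round, 35 mm in diameter, body 25 mm high and tapering above 15 mm (the tip adds 5 mm of look only). Origin at the centre of its underside, z up.
- board: Brown wooden chopping board, fixed, 200 x 300 x 21 mm, its long side (own y) pointing away from the robot. Origin at the centre of its underside; the top is 21 mm above it.
- mug: White mug, a bystander: 78 x 110 x 97 mm with its handle, which points to its own -y. Origin at the centre of that box's underside, z up.
- pepper_mill: Small white pepper mill with a grey top, a bystander: 44 mm in diameter, 90 mm high. Origin at the centre of its underside, z up.
- jam_jar: Jar of red jam with a white lid, a bystander: 68 mm in diameter, 84 mm high. Origin at the centre of its underside, z up.

How it is judged:
By the outcome, as a careful person would: the job done as asked, in the order asked, and still so for the second after the job is handed in, while the arm keeps its last pose, push and grip.
It also fails if it takes over 72 s, if anything falls off the work surface, if the arm or the gripper's body presses on something with over 40 N, if the wrist force passes 120 N, or if a joint passes its speed limit or range.

### The arm

A 6-joint arm with a two-finger parallel gripper is mounted at the origin on a cart in front of the work surface, level with it; the furniture and walls round the work are solid. World frame = base frame: x ahead of the robot, y to its left, z up, the work surface at z = 0. Lengths are in m, angles in rad, forces in N, time in s.
With the tool pointing down it reaches from about 0.325 to 0.85 m from the base axis. Payload 4.4 kg.
Tool frame: the origin (TCP) lies on the centre line of the jaws, within the pads' length; the fingertips stand 11 mm ahead of it and the grasp point (between the pads) lies 8 mm behind it; z points along the fingers, y is the line along which they close (so a half turn about z gives the same grasp; the last joint's range is limited). The gripper opens to 94 mm and grips with 3 to 60 N. Pads are 16 mm wide; open, the fingers measure 119 mm over their backs; the gripper's body (75 mm by 177 mm) begins 78 mm behind the grasp point.
Start: joints at [-1.438, 0.207, 1.542, -0, 1.393, -0.15], TCP at [0.161, -0.552, 0.216] pointing down, gripper open.
Joint ranges: [-2.73, 2.73], [-0.86, 2.22], [0.23, 2.46], [-1.11, 4.25], [0.08, 2.63], [-2.82, 2.82]. Speed limits (rad/s): [2.79, 2.79, 3.14, 3.14, 3.14, 3.14].

### API

Orientations are given as a unit quaternion [x, y, z, w].
In Python, from plant import readout, vision, manip gives the robot as it stands.
- The arm moves only by the tool send_rows, never from a script. Its argument "targets" is a list of rows, each an object of numbers: "dx", "dy", "dz": the shift along the tool's x, y, z in units of 40 mm (1.0 is 40 mm); "rx", "ry", "rz": the turn, a rotation vector about the tool's x, y, z in units of 8 degrees (1.0 is 8 degrees). In form: [{"dx": .., "dy": .., "dz": .., "rx": .., "ry": .., "rz": ..}, ...]. A call has 1 to 8 rows; each row shifts and turns the commanded pose from where the row before left it, along the tool's axes as they then stand; what a row does not reach is not made up. A row lasts 1/10 s, in which the tool goes at most 50 mm and 8.59 degrees, less where a joint would pass 70% of its speed; a pose out of reach is approached as far as the arm can. A call is refused whole if a number of a shift passes 1 or a number of a turn 1, either way. A call with a gripper value outside its range is refused whole. "fingers" is the opening, from 0 (shut) to 1 (fully open), set as the call begins (left out, the last holds). The fingers move at their own pace and stop on an object; "grip_force" is the grip in N (left out, the last holds). Time passes only in rows, so rows that do not move let the fingers close. It gives the time, the measured TCP pose, the force, the opening and the grip force at its end, in the units of the state.
- readout.get_obs(): the state, without advancing time (a new reading comes with each control period).
- vision.capture(name): name is "scene" or "top" or "wrist"; returns the picture (480x640x3 uint8, red, green, blue); there is no depth.
- vision.calibration(name): a dict with "fx", "fy", "cx", "cy" (pixels), "rvec" (rotation vector, rad) and "tvec" (3), from world to camera coordinates, as OpenCV has them; the wrist camera has in their place "mount" (4x4, takes a point from camera to tool coordinates, whose origin is the TCP and whose axes are the flange's). Camera axes: x right, y down, z forward; pixel columns grow to the right and rows downward; lengths in m; the calibration is good to about 2 mm. A picture is of the moment at which its call begins: read the wrist's pose just before it. calibration takes no time and is no camera call.
- manip.finish_job(): hands the job in; it is judged then, once.
The state is a dict: "clock": time; "joints": joint angles; "qd": joint speeds; "joint_torque": joint torques, N m; "ee_pos": TCP position; "eef_rot": TCP orientation; "contact_force": force on the tool from outside, world axes, zero at the start; "ft_torque": the same for the moment, N m; "gripper_width": finger opening in m; "grip_force": force on a finger pad.
Only numpy, scipy, OpenCV 4.12 (cv2) and the standard library are available. Lean on these libraries where they do the work, as an engineer would, in place of code of your own. Each camera call takes 0.05 s, during which the arm holds its last target. There are 200 camera calls.

## Working session

There is one attempt and no reset: what is moved stays moved. The work goes in short steps, Python scripts to look and compute and a tool call to move; the robot and the scene stay as the last step left them, time stands still between calls to the robot, and variables do not carry over. Pictures are saved under pics/ and viewed, at most 12 in all, crops included, and the job is handed in when it is done.

Besides the shell and the picture viewer there is one more tool, called after "Call:" by a JSON object that holds its "op" and its "data". send_rows: Moves the arm, as the interface text tells. Its arguments: {"type":"object","properties":{"targets":{"type":"array"},"fingers":{"type":"number"},"grip_force":{"type":"number"}},"required":["targets"]}

```bash
ls; mkdir -p pics; python3 - <<'E'
from plant import readout, vision, manip
import cv2
o=readout.get_obs();print(o)
for n in("scene","top"):
    im=vision.capture(n);cv2.imwrite(f"pics/{n}0.png",im[:,:,::-1]);print(n,vision.calibration(n))
print(vision.calibration("wrist"))
E
```

```text
pics
{'clock': 0.0, 'joints': array([-1.43748517e+00,  2.07408879e-01,  1.54291345e+00, -2.43876931e-05,
        1.39351138e+00, -1.50477360e-01]), 'qd': array([ 3.64821923e-05,  6.50957731e-04, -6.33661995e-04,  7.28987701e-05,
        6.38924977e-06,  8.80260157e-04]), 'joint_torque': array([-5.64135480e-04, -3.70882988e+01, -2.81415778e+01,  6.97633764e-02,
        3.62027076e-02, -2.01059415e-04]), 'ee_pos': array([ 0.16088704, -0.55122868,  0.21531632]), 'eef_rot': array([ 9.89948961e-01,  1.41420644e-01, -2.38237963e-06, -1.12058953e-03]), 'contact_force': array([-0.2390258 ,  0.41853909,  0.3152885 ]), 'ft_torque': array([ 0.00529992, -0.00682976, -0.02308835]), 'grip_force': 0.0, 'gripper_width': 0.09387818288868507}
scene {'fx': 493.11906556892933, 'fy': 493.11906556892933, 'cx': 311.5286114376354, 'cy': 242.38071560654936, 'rvec': array([ 1.12012557, -1.9780218 ,  1.2726853 ]), 'tvec': array([0.43315636, 0.16966773, 0.65371877])}
top {'fx': 468.5695404437744, 'fy': 468.5695404437744, 'cx': 323.8496928867177, 'cy': 243.54857551469877, 'rvec': array([ 2.16862399, -2.12097823,  0.15206412]), 'tvec': array([0.20432951, 0.49541154, 0.81652085])}
{'fx': 340.3716535427621, 'fy': 340.3716535427621, 'cx': 315.04232610095517, 'cy': 239.19037723726038, 'mount': array([[ 1.01508546e-03, -9.72931248e-01, -2.31092526e-01,
         6.59419617e-02],
       [ 9.99999446e-01,  9.23029021e-04,  5.06468659e-04,
        -1.04311462e-04],
       [-2.79454077e-04, -2.31092912e-01,  9.72931646e-01,
        -1.68021071e-01],
       [ 0.00000000e+00,  0.00000000e+00,  0.00000000e+00,
         1.00000000e+00]])}
```

View pics/scene0.png

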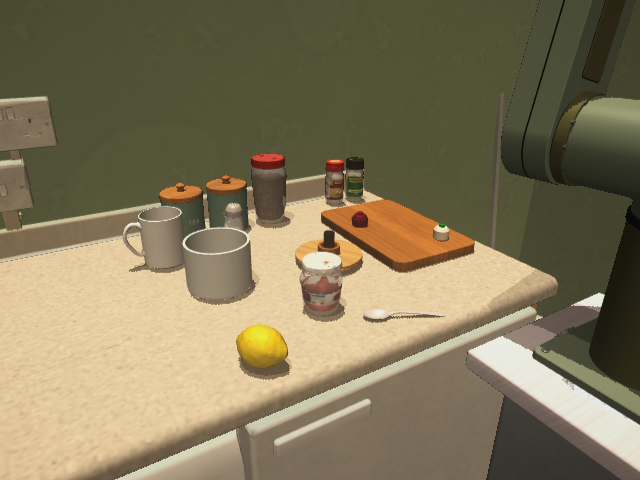

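View pics/top0.png

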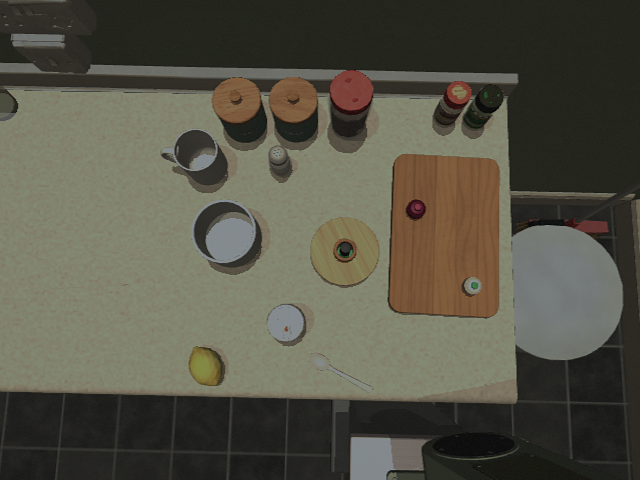

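The scene view shows the crock in front of the mug, with the lids between the jar and the board. In the top view the beetroot is at (416,209), turnip (473,286), knob (345,250), crock rim centre about (225,231), mug (197,150), mill (279,158) and jar (286,322).

```bash
cat > h.py <<'E'
from plant import readout, vision, manip
import cv2, numpy as np
from scipy.spatial.transform import Rotation as R
def cam(n,o=None):
    c=vision.calibration(n)
    K=np.array([[c['fx'],0,c['cx']],[0,c['fy'],c['cy']],[0,0,1]])
    if n=='wrist':
        T=np.eye(4);T[:3,:3]=R.from_quat(o['eef_rot']).as_matrix();T[:3,3]=o['ee_pos']
        T=T@c['mount'];return K,T[:3,:3],T[:3,3]
    r=R.from_rotvec(c['rvec']).as_matrix();return K,r.T,-r.T@c['tvec']
def ray(C,uv,z):
    K,Rm,p=C;d=Rm@np.linalg.inv(K)@np.array([uv[0],uv[1],1.]);return p+d*(z-p[2])/d[2]
def proj(C,P):
    K,Rm,p=C;q=K@(Rm.T@(np.asarray(P,float)-p));return q[:2]/q[2]
def need(o,P,yaw=None):
    """shift in tool axes/40mm to reach P with TCP"""
    return R.from_quat(o['eef_rot']).inv().apply(np.asarray(P)-o['ee_pos'])/0.04
E
python3 - <<'E'
from h import *
C=cam('top');print(C[2])
for n,uv,z in [('beet',(416,208),.046),('turn',(473,286),.046),('knob',(345,249),.061),('collar',(345,250),.035),('disc',(344.5,251.5),.019),('crockrim',(225,231),.085),('mug',(197,150),.097),('mughandle',(163,154),.05),('mill',(278,154),.09),('jar',(286,322),.084),('boardTL',(394,155),.021),('boardBR',(498,317),.021),('canister',(294,96),.1),('redjar',(351,90),.13),('counterfront',(300,395),0)]:
    print(n,ray(C,uv,z).round(4))
o=readout.get_obs();print(R.from_quat(o['eef_rot']).as_matrix().round(3))
im=cv2.imread('pics/top0.png');h=cv2.cvtColor(im,cv2.COLOR_BGR2HSV)
for n,uv in [('beet',(416,208)),('turn',(473,286)),('knob',(345,249)),('disc',(325,270)),('rim',(225,202)),('board',(450,200)),('counter',(300,200)),('crockin',(225,240))]: print(n,h[uv[1],uv[0]])
E
```

```text
[0.36792241 0.2113065  0.87970001]
beet [0.5583 0.0492 0.046 ]
turn [ 0.4191 -0.051   0.046 ]
knob [0.4782 0.1777 0.061 ]
collar [0.4799 0.1766 0.035 ]
disc [0.4792 0.1768 0.019 ]
crockrim [0.5017 0.3856 0.085 ]
mug [0.6414 0.4392 0.097 ]
mughandle [0.6488 0.5151 0.05  ]
mill [0.6396 0.2989 0.09  ]
jar [0.3496 0.2755 0.084 ]
boardTL [0.6662 0.0856 0.021 ]
boardBR [ 0.3656 -0.1027  0.021 ]
canister [0.743  0.2734 0.1   ]
redjar [0.7415 0.1746 0.13  ]
counterfront [0.2178 0.2525 0.    ]
[[ 0.96   0.28  -0.   ]
 [ 0.28  -0.96   0.002]
 [ 0.    -0.002 -1.   ]]
beet [173 135 125]
turn [ 64 120 123]
knob [23 19 55]
disc [ 27  87 129]
rim [30 20 50]
board [ 13 135 127]
counter [ 40  41 138]
crockin [102  18 143]
```

Call:
{"op": "send_rows", "data": {"targets": [{"rz": 1}, {"rz": 1}, {"rz": 0.03, "dy": -0.5, "dx": 0.25}, {"dy": -1, "dx": 0.5}, {"dy": -1, "dx": 0.5}, {"dy": -1, "dx": 0.5}, {"dy": -1, "dx": 0.5}, {"dy": -1, "dx": 0.5}], "fingers": 0.64}}

```text
schema error: expected keys dx, dy, dz, rx, ry, rz
```

Call:
{"op": "send_rows", "data": {"targets": [{"dy": -1, "dx": 0.5}, {"dy": -1, "dx": 0.5}, {"dy": -1, "dx": 0.5}, {"dy": -1, "dx": 0.5}, {"dy": -1, "dx": 0.5}, {"dy": -1, "dx": 0.5}, {"dy": -1, "dx": 0.5}, {"dy": -0.3, "dx": 0.2}]}}

```text
schema error: expected keys dx, dy, dz, rx, ry, rz
```

Call:
{"op": "send_rows", "data": {"targets": [{}, {}, {}]}}

```text
schema error: expected keys dx, dy, dz, rx, ry, rz
```

```bash
python3 - <<'E'
from h import *
o=readout.get_obs();im=vision.capture('wrist');cv2.imwrite('pics/w1.png',im[:,:,::-1])
C=cam('wrist',o);print(o['ee_pos'],o['joints'].round(2),R.from_quat(o['eef_rot']).as_matrix().round(3))
print(proj(C,(.419,-.051,.046)))
E
```

```text
[ 0.16087524 -0.55131537  0.21542399] [-1.44  0.21  1.54 -0.    1.39 -0.15] [[ 0.96   0.28  -0.   ]
 [ 0.28  -0.96   0.002]
 [ 0.    -0.002 -1.   ]]
[-229.5045373  -284.48008432]
```

View pics/w1.png

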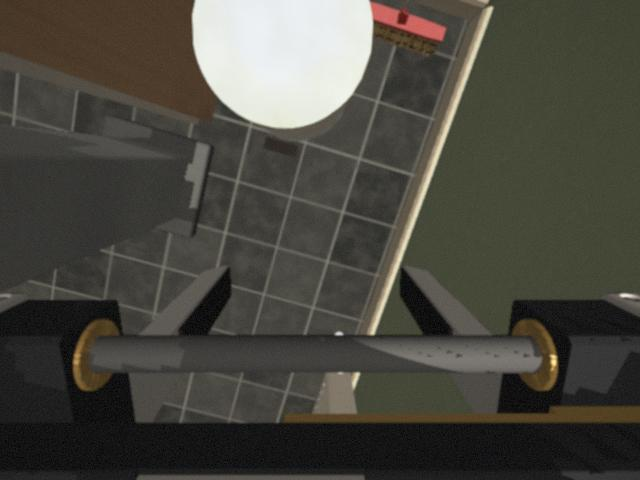

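The moves were refused because every row needs all six keys. The picture is still from the start pose and shows only the floor and wall.

Call:
{"op": "send_rows", "data": {"targets": [{"dx": 0, "dy": 0, "dz": 0, "rx": 0, "ry": 0, "rz": 1}, {"dx": 0, "dy": 0, "dz": 0, "rx": 0, "ry": 0, "rz": 1}, {"dx": 0.25, "dy": -0.5, "dz": 0, "rx": 0, "ry": 0, "rz": 0.03}, {"dx": 0.5, "dy": -1, "dz": 0, "rx": 0, "ry": 0, "rz": 0}, {"dx": 0.5, "dy": -1, "dz": 0, "rx": 0, "ry": 0, "rz": 0}, {"dx": 0.5, "dy": -1, "dz": 0, "rx": 0, "ry": 0, "rz": 0}, {"dx": 0.5, "dy": -1, "dz": 0, "rx": 0, "ry": 0, "rz": 0}, {"dx": 0.5, "dy": -1, "dz": 0, "rx": 0, "ry": 0, "rz": 0}], "fingers": 0.64}}

```text
clock: 0.95
ee_pos: [0.2712, -0.3301, 0.2161]
eef_rot: [1.0, -0.0, 0.0, -0.0]
contact_force: [1.3, 0.1, 1.0]
gripper_width: 0.0599
grip_force: 0.0
```

Call:
{"op": "send_rows", "data": {"targets": [{"dx": 0.5, "dy": -1, "dz": 0, "rx": 0, "ry": 0, "rz": 0}, {"dx": 0.5, "dy": -1, "dz": 0, "rx": 0, "ry": 0, "rz": 0}, {"dx": 0.5, "dy": -1, "dz": 0, "rx": 0, "ry": 0, "rz": 0}, {"dx": 0.5, "dy": -1, "dz": 0, "rx": 0, "ry": 0, "rz": 0}, {"dx": 0.5, "dy": -1, "dz": 0, "rx": 0, "ry": 0, "rz": 0}, {"dx": 0.5, "dy": -1, "dz": 0, "rx": 0, "ry": 0, "rz": 0}, {"dx": 0.5, "dy": -0.6, "dz": 0, "rx": 0, "ry": 0, "rz": 0}, {"dx": 0, "dy": 0, "dz": 0, "rx": 0, "ry": 0, "rz": 0}]}}

```text
clock: 1.75
ee_pos: [0.4119, -0.0651, 0.2164]
eef_rot: [1.0, 0.003, 0.0, -0.0]
contact_force: [-1.0, -0.3, -0.8]
gripper_width: 0.0601
grip_force: 0.0
```

```bash
python3 - <<'E'
from h import *
o=readout.get_obs();im=vision.capture('wrist');cv2.imwrite('pics/w1.png',im[:,:,::-1])
C=cam('wrist',o);print(o['clock'],o['ee_pos'],o['joints'].round(2),np.abs(o['qd']).max(),R.from_quat(o['eef_rot']).as_matrix().round(3))
print(proj(C,(.419,-.051,.046)),proj(C,o['ee_pos']))
E
```

```text
1.75 [ 0.41191239 -0.06509393  0.21639618] [-0.37 -0.14  1.9   0.    1.38  1.2 ] 0.06975825948334878 [[ 1.     0.006  0.001]
 [ 0.006 -1.     0.001]
 [ 0.001 -0.001 -1.   ]]
[301.01508919 218.41321187] [314.6886653 287.4514221]
```

View pics/w1.png

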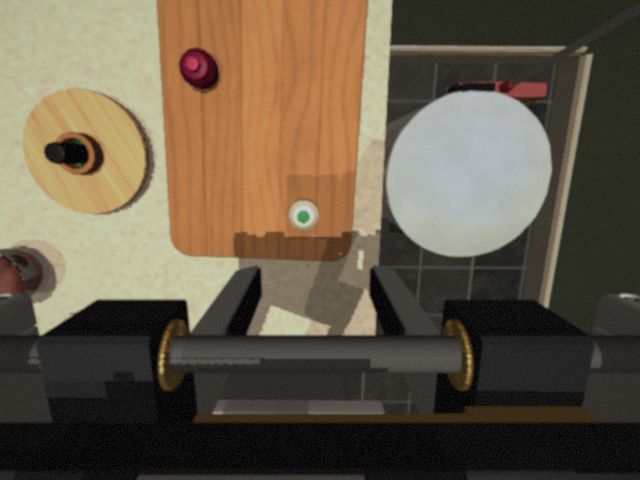

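The wrist view shows the turnip at about (303,214), the beetroot at (199,68), the knob at (65,153) and the lid at (84,150).

```bash
cat >> h.py <<'E'
def blob(m,near,r=40):
    m=m.astype(np.uint8).copy();z=np.zeros_like(m);cv2.circle(z,tuple(int(v) for v in near),r,1,-1);m&=z
    n,l,s,c=cv2.connectedComponentsWithStats(m);i=1+np.argmax(s[1:,4]);
    ct=max(cv2.findContours((l==i).astype(np.uint8),0,1)[0],key=cv2.contourArea)
    return cv2.minEnclosingCircle(ct),s[i]
E
python3 - <<'E'
from h import *
o=readout.get_obs();im=vision.capture('wrist');C=cam('wrist',o)
h=cv2.cvtColor(im,cv2.COLOR_RGB2HSV)
board=(h[...,0]>5)&(h[...,0]<22)&(h[...,1]>90)
tu,s=blob(~board,(303,215),20);print('t',tu,s,[ray(C,tu[0],z).round(4) for z in(.039,.046)])
be,s=blob(~board,(199,68),30);print('b',be,s,[ray(C,be[0],z).round(4) for z in(.034,.046)])
E
```

```text
t ((301.79998779296875, 213.0), 15.160576820373535) [287 198  30  31 716] [array([ 0.4223, -0.0532,  0.039 ]), array([ 0.4234, -0.0535,  0.046 ])]
b ((196.7367401123047, 66.56122589111328), 21.122299194335938) [ 178   47   38   41 1149] [array([0.5604, 0.0456, 0.034 ]), array([0.5576, 0.0417, 0.046 ])]
```

Call:
{"op": "send_rows", "data": {"targets": [{"dx": 0.23, "dy": -0.33, "dz": 0.5, "rx": 0, "ry": 0, "rz": 0}, {"dx": 0, "dy": 0, "dz": 1, "rx": 0, "ry": 0, "rz": 0}, {"dx": 0, "dy": 0, "dz": 1, "rx": 0, "ry": 0, "rz": 0}, {"dx": 0, "dy": 0, "dz": 0.9, "rx": 0, "ry": 0, "rz": 0}, {"dx": 0, "dy": 0, "dz": 0.6, "rx": 0, "ry": 0, "rz": 0}, {"dx": 0, "dy": 0, "dz": 0.3, "rx": 0, "ry": 0, "rz": 0}, {"dx": 0, "dy": 0, "dz": 0.2, "rx": 0, "ry": 0, "rz": 0}, {"dx": 0, "dy": 0, "dz": 0, "rx": 0, "ry": 0, "rz": 0}]}}

```text
clock: 2.65
ee_pos: [0.4196, -0.0553, 0.0362]
eef_rot: [1.0, -0.0, -0.0, -0.0]
contact_force: [-0.3, 0.4, -0.8]
gripper_width: 0.0601
grip_force: 0.0
```

Call:
{"op": "send_rows", "data": {"targets": [{"dx": 0, "dy": 0, "dz": 0, "rx": 0, "ry": 0, "rz": 0}, {"dx": 0, "dy": 0, "dz": 0, "rx": 0, "ry": 0, "rz": 0}, {"dx": 0, "dy": 0, "dz": 0, "rx": 0, "ry": 0, "rz": 0}, {"dx": 0, "dy": 0, "dz": 0, "rx": 0, "ry": 0, "rz": 0}, {"dx": 0, "dy": 0, "dz": 0, "rx": 0, "ry": 0, "rz": 0}], "fingers": 0, "grip_force": 15}}

```text
clock: 3.15
ee_pos: [0.4205, -0.0547, 0.0371]
eef_rot: [1.0, 0.0, 0.001, 0.0]
contact_force: [-1.0, 0.0, 3.8]
gripper_width: 0.0304
grip_force: 15.0
```

Call:
{"op": "send_rows", "data": {"targets": [{"dx": 0, "dy": 0, "dz": -0.5, "rx": 0, "ry": 0, "rz": 0}, {"dx": 0, "dy": 0, "dz": -1, "rx": 0, "ry": 0, "rz": 0}, {"dx": 0, "dy": 0, "dz": -1, "rx": 0, "ry": 0, "rz": 0}, {"dx": 0, "dy": -0.5, "dz": -1, "rx": 0, "ry": 0, "rz": 0}, {"dx": 0.2, "dy": -1, "dz": -0.5, "rx": 0, "ry": 0, "rz": 0}, {"dx": 0.2, "dy": -1, "dz": 0, "rx": 0, "ry": 0, "rz": 0}, {"dx": 0.2, "dy": -1, "dz": 0, "rx": 0, "ry": 0, "rz": 0}, {"dx": 0.2, "dy": -1, "dz": 0, "rx": 0, "ry": 0, "rz": 0}]}}

```text
clock: 3.95
ee_pos: [0.452, 0.127, 0.1969]
eef_rot: [1.0, 0.0, 0.001, 0.0]
contact_force: [0.2, 0.1, 0.2]
gripper_width: 0.0303
grip_force: 15.0
```

Call:
{"op": "send_rows", "data": {"targets": [{"dx": 0.2, "dy": -1, "dz": 0, "rx": 0, "ry": 0, "rz": 0}, {"dx": 0.2, "dy": -1, "dz": 0, "rx": 0, "ry": 0, "rz": 0}, {"dx": 0.2, "dy": -1, "dz": 0, "rx": 0, "ry": 0, "rz": 0}, {"dx": 0.2, "dy": -1, "dz": 0, "rx": 0, "ry": 0, "rz": 0}, {"dx": 0.2, "dy": -1, "dz": 0, "rx": 0, "ry": 0, "rz": 0}, {"dx": 0.2, "dy": -0.7, "dz": 0, "rx": 0, "ry": 0, "rz": 0}, {"dx": 0, "dy": 0, "dz": 0, "rx": 0, "ry": 0, "rz": 0}, {"dx": 0, "dy": 0, "dz": 0, "rx": 0, "ry": 0, "rz": 0}]}}

```text
clock: 4.75
ee_pos: [0.4992, 0.3534, 0.1957]
eef_rot: [1.0, 0.001, -0.001, 0.001]
contact_force: [-0.8, -0.8, -1.2]
gripper_width: 0.0302
grip_force: 15.0
```

```bash
python3 - <<'E'
from h import *
o=readout.get_obs();im=vision.capture('wrist');cv2.imwrite('pics/w2.png',im[:,:,::-1])
C=cam('wrist',o);print(o['clock'],o['ee_pos'],o['joints'].round(2),o['gripper_width'])
print(proj(C,(.5017,.3856,.085)))
E
```

```text
4.75 [0.49921933 0.35337401 0.19572894] [ 0.47  0.3   1.47 -0.    1.37  2.04] 0.030185933593393433
[276.23041522 235.7864982 ]
```

View pics/w2.png

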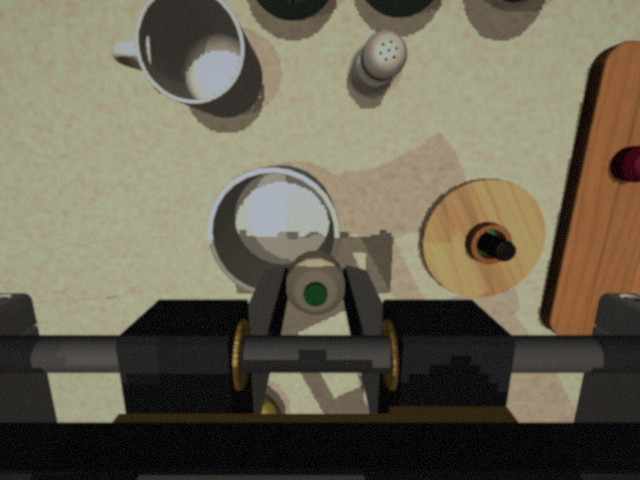

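The turnip is held. The crock rim is centred at about (274,232), with the lid at (483,238) and the knob top at (502,248).

```bash
python3 - <<'E'
from h import *
o=readout.get_obs();C=cam('wrist',o)
for n,uv,z in [('crock',(274,232),.085),('knob',(504,249),.061),('disc',(483.5,238),.019),('mill',(385,47),.09)]: print(n,ray(C,uv,z).round(4))
im=cv2.imread('pics/w2.png')
d=2*3.1416*np.arange(12)/12
c=ray(C,(274,232),.085)
print([proj(C,c+.056*np.array([np.cos(a),np.sin(a),0])).round() for a in (0,1.5708,-1.5708)])
c=ray(C,(483.5,238),.019)
print([proj(C,c+.064*np.array([np.cos(a),np.sin(a),0])).round() for a in (0,1.5708,-1.5708,3.1416)])
E
```

```text
crock [0.505  0.3867 0.085 ]
knob [0.484  0.1781 0.061 ]
disc [0.4846 0.1767 0.019 ]
mill [0.6441 0.3015 0.09  ]
[array([272., 164.]), array([207., 232.]), array([341., 232.])]
[array([491., 176.]), array([422., 238.]), array([545., 238.]), array([477., 295.])]
```

Call:
{"op": "send_rows", "data": {"targets": [{"dx": 0.1, "dy": -0.5, "dz": 0, "rx": 0, "ry": 0, "rz": 0}, {"dx": 0, "dy": -0.33, "dz": 0, "rx": 0, "ry": 0, "rz": 0}, {"dx": 0, "dy": 0, "dz": 0, "rx": 0, "ry": 0, "rz": 0}, {"dx": 0, "dy": 0, "dz": 0.8, "rx": 0, "ry": 0, "rz": 0}, {"dx": 0, "dy": 0, "dz": 0.9, "rx": 0, "ry": 0, "rz": 0}, {"dx": 0, "dy": 0, "dz": 0.6, "rx": 0, "ry": 0, "rz": 0}, {"dx": 0, "dy": 0, "dz": 0.5, "rx": 0, "ry": 0, "rz": 0}, {"dx": 0, "dy": 0, "dz": 0, "rx": 0, "ry": 0, "rz": 0}]}}

```text
clock: 5.6
ee_pos: [0.5009, 0.3839, 0.0807]
eef_rot: [1.0, -0.0, -0.004, 0.002]
contact_force: [-0.2, -0.3, -0.9]
gripper_width: 0.0302
grip_force: 15.0
```

Call:
{"op": "send_rows", "data": {"targets": [{"dx": 0, "dy": 0, "dz": 0, "rx": 0, "ry": 0, "rz": 0}, {"dx": 0, "dy": 0, "dz": 0, "rx": 0, "ry": 0, "rz": 0}, {"dx": 0, "dy": 0, "dz": 0, "rx": 0, "ry": 0, "rz": 0}, {"dx": 0, "dy": 0, "dz": 0, "rx": 0, "ry": 0, "rz": 0}, {"dx": 0, "dy": 0, "dz": -0.7, "rx": 0, "ry": 0, "rz": 0}, {"dx": 0, "dy": 0, "dz": -1, "rx": 0, "ry": 0, "rz": 0}, {"dx": 0, "dy": 0, "dz": -1, "rx": 0, "ry": 0, "rz": 0}, {"dx": 0, "dy": 0, "dz": 0, "rx": 0, "ry": 0, "rz": 0}], "fingers": 0.48}}

```text
clock: 6.4
ee_pos: [0.508, 0.3892, 0.2013]
eef_rot: [1.0, 0.0, 0.007, -0.004]
contact_force: [0.1, -0.4, 0.0]
gripper_width: 0.045
grip_force: 0.0
```

Call:
{"op": "send_rows", "data": {"targets": [{"dx": 0.1, "dy": 0.5, "dz": 0, "rx": 0, "ry": 0, "rz": 0}, {"dx": 0.2, "dy": 1, "dz": 0, "rx": 0, "ry": 0, "rz": 0}, {"dx": 0.2, "dy": 1, "dz": 0, "rx": 0, "ry": 0, "rz": 0}, {"dx": 0.2, "dy": 1, "dz": 0, "rx": 0, "ry": 0, "rz": 0}, {"dx": 0.2, "dy": 1, "dz": 0, "rx": 0, "ry": 0, "rz": 0}, {"dx": 0.2, "dy": 1, "dz": 0, "rx": 0, "ry": 0, "rz": 0}, {"dx": 0.1, "dy": 1, "dz": 0, "rx": 0, "ry": 0, "rz": 0}, {"dx": 0.1, "dy": 1, "dz": 0, "rx": 0, "ry": 0, "rz": 0}], "fingers": 0.65}}

```text
clock: 7.2
ee_pos: [0.5557, 0.085, 0.1922]
eef_rot: [1.0, 0.0, -0.0, 0.0]
contact_force: [1.0, 0.3, 0.4]
gripper_width: 0.0609
grip_force: 0.0
```

Call:
{"op": "send_rows", "data": {"targets": [{"dx": 0, "dy": 0.7, "dz": 0, "rx": 0, "ry": 0, "rz": 0}, {"dx": 0, "dy": 0.3, "dz": 0, "rx": 0, "ry": 0, "rz": 0}, {"dx": 0, "dy": 0, "dz": 0, "rx": 0, "ry": 0, "rz": 0}, {"dx": 0, "dy": 0, "dz": 0, "rx": 0, "ry": 0, "rz": 0}]}}

```text
clock: 7.6
ee_pos: [0.5557, 0.0475, 0.1923]
eef_rot: [1.0, 0.0, -0.0, -0.0]
contact_force: [0.9, 0.5, -0.0]
gripper_width: 0.0609
grip_force: 0.0
```

```bash
python3 - <<'E'
from h import *
o=readout.get_obs();im=vision.capture('wrist');C=cam('wrist',o);cv2.imwrite('pics/w3.png',im[:,:,::-1])
print(o['ee_pos'],R.from_quat(o['eef_rot']).as_matrix().round(3)[:,2])
h=cv2.cvtColor(im,cv2.COLOR_RGB2HSV)
p=proj(C,(.559,.047,.04));print(p)
be,s=blob((h[...,0]>150)&(h[...,1]>60),p,40);print('b',be,s,[ray(C,be[0],z).round(4) for z in(.034,.046)])
t=vision.capture('top');ht=cv2.cvtColor(t,cv2.COLOR_RGB2HSV)
cv2.imwrite('pics/t3.png',t[150:300,160:420,::-1].repeat(2,0).repeat(2,1))
E
```

```text
[0.55574768 0.04752671 0.19233625] [-0.     0.001 -1.   ]
[315.48764108 225.58307292]
b ((315.5, 222.5), 16.568140029907227) [300 206  32  34 830] [array([0.5609, 0.047 , 0.034 ]), array([0.5631, 0.047 , 0.046 ])]
```

View pics/t3.png

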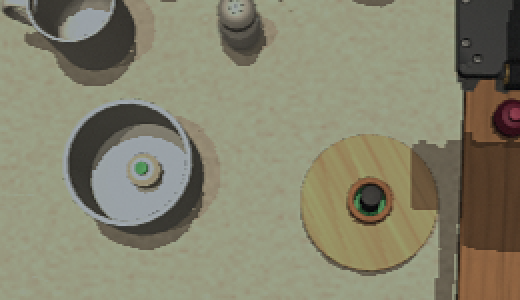

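The turnip stands inside the crock. Next is the beetroot.

Call:
{"op": "send_rows", "data": {"targets": [{"dx": 0.1, "dy": 0, "dz": 0.5, "rx": 0, "ry": 0, "rz": 0}, {"dx": 0, "dy": 0, "dz": 1, "rx": 0, "ry": 0, "rz": 0}, {"dx": 0, "dy": 0, "dz": 1, "rx": 0, "ry": 0, "rz": 0}, {"dx": 0, "dy": 0, "dz": 0.7, "rx": 0, "ry": 0, "rz": 0}, {"dx": 0, "dy": 0, "dz": 0.4, "rx": 0, "ry": 0, "rz": 0}, {"dx": 0, "dy": 0, "dz": 0.2, "rx": 0, "ry": 0, "rz": 0}, {"dx": 0, "dy": 0, "dz": 0.15, "rx": 0, "ry": 0, "rz": 0}, {"dx": 0, "dy": 0, "dz": 0, "rx": 0, "ry": 0, "rz": 0}]}}

```text
clock: 8.5
ee_pos: [0.56, 0.0472, 0.0344]
eef_rot: [1.0, 0.001, 0.0, -0.0]
contact_force: [0.1, -1.2, 0.9]
gripper_width: 0.0611
grip_force: 0.0
```

Call:
{"op": "send_rows", "data": {"targets": [{"dx": 0, "dy": 0, "dz": 0, "rx": 0, "ry": 0, "rz": 0}, {"dx": 0, "dy": 0, "dz": 0, "rx": 0, "ry": 0, "rz": 0}, {"dx": 0, "dy": 0, "dz": 0, "rx": 0, "ry": 0, "rz": 0}, {"dx": 0, "dy": 0, "dz": 0, "rx": 0, "ry": 0, "rz": 0}, {"dx": 0, "dy": 0, "dz": 0, "rx": 0, "ry": 0, "rz": 0}], "fingers": 0, "grip_force": 15}}

```text
clock: 9.0
ee_pos: [0.5604, 0.0465, 0.0351]
eef_rot: [1.0, 0.0, 0.001, 0.0]
contact_force: [-0.7, 1.0, 2.6]
gripper_width: 0.0328
grip_force: 15.0
```

Call:
{"op": "send_rows", "data": {"targets": [{"dx": 0, "dy": 0, "dz": -0.5, "rx": 0, "ry": 0, "rz": 0}, {"dx": 0, "dy": 0, "dz": -1, "rx": 0, "ry": 0, "rz": 0}, {"dx": 0, "dy": 0, "dz": -1, "rx": 0, "ry": 0, "rz": 0}, {"dx": -0.1, "dy": -0.5, "dz": -1, "rx": 0, "ry": 0, "rz": 0}, {"dx": -0.1, "dy": -1, "dz": -0.5, "rx": 0, "ry": 0, "rz": 0}, {"dx": -0.1, "dy": -1, "dz": 0, "rx": 0, "ry": 0, "rz": 0}, {"dx": -0.1, "dy": -1, "dz": 0, "rx": 0, "ry": 0, "rz": 0}, {"dx": -0.1, "dy": -1, "dz": 0, "rx": 0, "ry": 0, "rz": 0}]}}

```text
clock: 9.8
ee_pos: [0.5395, 0.2279, 0.1949]
eef_rot: [1.0, -0.0, 0.0, -0.0]
contact_force: [0.5, -0.8, 0.3]
gripper_width: 0.0329
grip_force: 15.0
```

Call:
{"op": "send_rows", "data": {"targets": [{"dx": -0.1, "dy": -1, "dz": 0, "rx": 0, "ry": 0, "rz": 0}, {"dx": -0.1, "dy": -1, "dz": 0, "rx": 0, "ry": 0, "rz": 0}, {"dx": -0.1, "dy": -1, "dz": 0, "rx": 0, "ry": 0, "rz": 0}, {"dx": -0.1, "dy": -0.7, "dz": 0, "rx": 0, "ry": 0, "rz": 0}, {"dx": 0, "dy": -0.3, "dz": 0, "rx": 0, "ry": 0, "rz": 0}, {"dx": 0, "dy": 0, "dz": 0, "rx": 0, "ry": 0, "rz": 0}, {"dx": 0, "dy": 0, "dz": 0, "rx": 0, "ry": 0, "rz": 0}]}}

```text
clock: 10.5
ee_pos: [0.524, 0.3854, 0.1941]
eef_rot: [1.0, -0.0, -0.0, 0.001]
contact_force: [1.3, -0.5, -0.3]
gripper_width: 0.0331
grip_force: 15.0
```

Call:
{"op": "send_rows", "data": {"targets": [{"dx": 0, "dy": -0.03, "dz": 0.8, "rx": 0, "ry": 0, "rz": 0}, {"dx": 0, "dy": 0, "dz": 0.9, "rx": 0, "ry": 0, "rz": 0}, {"dx": 0, "dy": 0, "dz": 0.6, "rx": 0, "ry": 0, "rz": 0}, {"dx": 0, "dy": 0, "dz": 0.4, "rx": 0, "ry": 0, "rz": 0}, {"dx": 0, "dy": 0, "dz": 0, "rx": 0, "ry": 0, "rz": 0}]}}

```text
clock: 11.0
ee_pos: [0.5224, 0.3853, 0.0835]
eef_rot: [1.0, -0.001, -0.003, 0.002]
contact_force: [-0.9, 0.8, -0.2]
gripper_width: 0.0328
grip_force: 15.0
```

Call:
{"op": "send_rows", "data": {"targets": [{"dx": 0, "dy": 0, "dz": 0, "rx": 0, "ry": 0, "rz": 0}, {"dx": 0, "dy": 0, "dz": 0, "rx": 0, "ry": 0, "rz": 0}, {"dx": 0, "dy": 0, "dz": 0, "rx": 0, "ry": 0, "rz": 0}, {"dx": 0, "dy": 0, "dz": 0, "rx": 0, "ry": 0, "rz": 0}, {"dx": 0, "dy": 0, "dz": -0.7, "rx": 0, "ry": 0, "rz": 0}, {"dx": 0, "dy": 0, "dz": -1, "rx": 0, "ry": 0, "rz": 0}, {"dx": 0, "dy": 0, "dz": -1, "rx": 0, "ry": 0, "rz": 0}, {"dx": 0, "dy": 0, "dz": 0, "rx": 0, "ry": 0, "rz": 0}], "fingers": 0.48}}

```text
clock: 11.8
ee_pos: [0.528, 0.3904, 0.2034]
eef_rot: [1.0, 0.0, 0.007, -0.004]
contact_force: [0.8, 0.6, 1.0]
gripper_width: 0.0452
grip_force: 0.0
```

Call:
{"op": "send_rows", "data": {"targets": [{"dx": -0.2, "dy": 0.7, "dz": 0, "rx": 0, "ry": 0, "rz": 0}, {"dx": -0.2, "dy": 1, "dz": 0, "rx": 0, "ry": 0, "rz": 0}, {"dx": -0.2, "dy": 1, "dz": 0, "rx": 0, "ry": 0, "rz": 0}, {"dx": -0.2, "dy": 1, "dz": 0, "rx": 0, "ry": 0, "rz": 0}, {"dx": -0.2, "dy": 1, "dz": 0, "rx": 0, "ry": 0, "rz": 0}, {"dx": -0.05, "dy": 0.5, "dz": 0, "rx": 0, "ry": 0, "rz": 0}, {"dx": 0, "dy": 0, "dz": 0, "rx": 0, "ry": 0, "rz": 0}, {"dx": 0, "dy": 0, "dz": 0, "rx": 0, "ry": 0, "rz": 0}]}}

```text
clock: 12.6
ee_pos: [0.4819, 0.1798, 0.1945]
eef_rot: [1.0, -0.0, 0.0, -0.0]
contact_force: [-0.3, 0.7, 1.0]
gripper_width: 0.045
grip_force: 0.0
```

```bash
python3 - <<'E'
from h import *
o=readout.get_obs();im=vision.capture('wrist');C=cam('wrist',o)
t=vision.capture('top')
print(o['ee_pos'],R.from_quat(o['eef_rot']).as_matrix().round(3)[:,2])
print(proj(C,(.482,.1772,.061)))
a=im[:,:,::-1];b=t[150:300,160:420,::-1]
cv2.imwrite('pics/w4.png',cv2.resize(np.vstack([a,cv2.resize(b,(640,369))]),None,fx=.7,fy=.7))
cv2.imwrite('pics/w4full.png',a)
E
```

```text
[0.48188762 0.17984555 0.19447138] [ 0.     0.001 -1.   ]
[317.79594369 233.05241896]
```

View pics/w4.png

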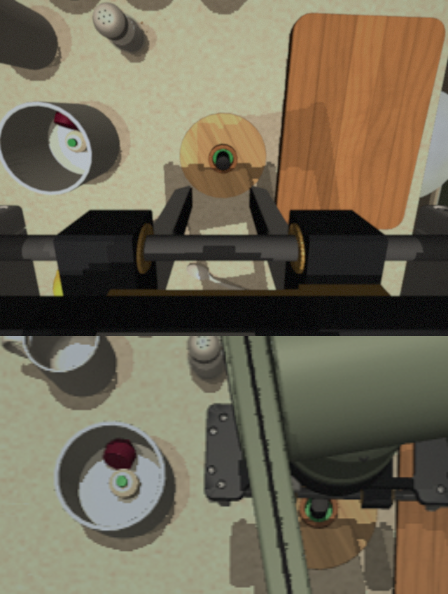

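Both tops are in the crock. The knob shows near (318,230) in the full wrist image, and I'll measure it now.

```bash
python3 - <<'E'
from h import *
o=readout.get_obs();C=cam('wrist',o)
im=cv2.imread('pics/w4full.png')
h=cv2.cvtColor(im,cv2.COLOR_BGR2HSV);print(h[205:250:3,318].tolist());print(h[224,300:340:3].tolist())
k,s=blob(h[...,2]<60,(318,229),25);print(k,s)
# knob top: lower part of blob; x from circle
print('ktop',ray(C,k[0],.061).round(4),ray(C,k[0],.05).round(4))
d,s=blob((h[...,0]>8)&(h[...,0]<24)&(h[...,1]>60)&(h[...,2]>90),(318,215),75);print(d,s,ray(C,d[0],.019).round(4))
w,s=blob((h[...,0]<24)&(h[...,1]>120),(318,225),28);print('collar',w,s,ray(C,w[0],.035).round(4))
E
```

```text
[[15, 124, 125], [12, 163, 136], [13, 155, 128], [63, 129, 113], [68, 128, 16], [0, 0, 0], [18, 44, 29], [11, 38, 54], [0, 13, 40], [170, 37, 41], [160, 49, 31], [150, 8, 34], [8, 35, 29], [14, 164, 56], [13, 135, 83]]
[[12, 158, 140], [20, 129, 99], [65, 144, 129], [60, 144, 62], [105, 102, 15], [50, 25, 31], [15, 35, 44], [4, 47, 38], [160, 43, 18], [64, 148, 69], [65, 143, 134], [21, 125, 96], [12, 151, 132], [15, 133, 140]]
((318.5, 230.0), 14.080227851867676) [306 216  27  29 479]
ktop [0.4849 0.1774 0.061 ] [0.4826 0.1773 0.05  ]
((318.0, 215.0), 75.0000991821289) [  246   161   148   130 12460] [0.4918 0.1775 0.019 ]
collar ((318.0, 225.0), 28.000099182128906) [ 290  197   57   57 1722] [0.4845 0.1776 0.035 ]
```

Call:
{"op": "send_rows", "data": {"targets": [{"dx": 0, "dy": 0.06, "dz": 0.5, "rx": 0, "ry": 0, "rz": 0}, {"dx": 0, "dy": 0, "dz": 1, "rx": 0, "ry": 0, "rz": 0}, {"dx": 0, "dy": 0, "dz": 0.9, "rx": 0, "ry": 0, "rz": 0}, {"dx": 0, "dy": 0, "dz": 0.6, "rx": 0, "ry": 0, "rz": 0}, {"dx": 0, "dy": 0, "dz": 0.35, "rx": 0, "ry": 0, "rz": 0}, {"dx": 0, "dy": 0, "dz": 0.25, "rx": 0, "ry": 0, "rz": 0}, {"dx": 0, "dy": 0, "dz": 0, "rx": 0, "ry": 0, "rz": 0}, {"dx": 0, "dy": 0, "dz": 0, "rx": 0, "ry": 0, "rz": 0}]}}

```text
clock: 13.5
ee_pos: [0.4829, 0.1778, 0.0514]
eef_rot: [1.0, 0.0, 0.001, -0.0]
contact_force: [-0.2, -0.4, 0.8]
gripper_width: 0.045
grip_force: 0.0
```

Call:
{"op": "send_rows", "data": {"targets": [{"dx": 0, "dy": 0, "dz": 0, "rx": 0, "ry": 0, "rz": 0}, {"dx": 0, "dy": 0, "dz": 0, "rx": 0, "ry": 0, "rz": 0}, {"dx": 0, "dy": 0, "dz": 0, "rx": 0, "ry": 0, "rz": 0}, {"dx": 0, "dy": 0, "dz": 0, "rx": 0, "ry": 0, "rz": 0}, {"dx": 0, "dy": 0, "dz": 0, "rx": 0, "ry": 0, "rz": 0}], "fingers": 0, "grip_force": 40}}

```text
clock: 14.0
ee_pos: [0.4823, 0.1772, 0.0511]
eef_rot: [1.0, 0.0, 0.0, 0.0]
contact_force: [-1.2, -1.0, 3.5]
gripper_width: 0.0191
grip_force: 40.0
```

Call:
{"op": "send_rows", "data": {"targets": [{"dx": 0, "dy": 0, "dz": -0.2, "rx": 0, "ry": 0, "rz": 0}, {"dx": 0, "dy": 0, "dz": -0.4, "rx": 0, "ry": 0, "rz": 0}, {"dx": 0, "dy": 0, "dz": -0.6, "rx": 0, "ry": 0, "rz": 0}, {"dx": 0, "dy": 0, "dz": -0.7, "rx": 0, "ry": 0, "rz": 0}, {"dx": 0, "dy": 0, "dz": -0.7, "rx": 0, "ry": 0, "rz": 0}, {"dx": 0, "dy": 0, "dz": -0.7, "rx": 0, "ry": 0, "rz": 0}, {"dx": 0, "dy": 0, "dz": -0.4, "rx": 0, "ry": 0, "rz": 0}, {"dx": 0, "dy": 0, "dz": 0, "rx": 0, "ry": 0, "rz": 0}]}}

```text
clock: 14.8
ee_pos: [0.4834, 0.1778, 0.2011]
eef_rot: [1.0, 0.0, 0.003, -0.001]
contact_force: [0.5, -0.8, -2.4]
gripper_width: 0.0188
grip_force: 40.0
```

```bash
python3 - <<'E'
from h import *
o=readout.get_obs();im=vision.capture('wrist');C=cam('wrist',o);s=vision.capture('scene')
print(o['ee_pos'],o['contact_force'].round(1),o['gripper_width'],o['joints'].round(2))
print('crock',proj(C,(.504,.3865,.085)))
cv2.imwrite('pics/w5.png',np.hstack([cv2.resize(im,(400,300)),cv2.resize(s[100:400,150:550],(400,300))])[:,:,::-1])
cv2.imwrite('pics/w5f.png',im[:,:,::-1])
E
```

```text
[0.4834273  0.1777576  0.20112324] [ 0.5 -0.8 -2.4] 0.018764040584216542 [0.18 0.09 1.71 0.   1.34 1.75]
crock [ 67.66415824 213.99797812]
```

View pics/w5.png

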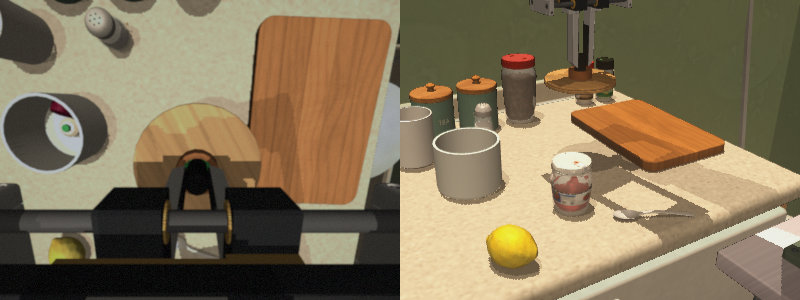

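The lids hang level from the knob, and the crock rim is visible at left. I'll refine its centre by finding rim edge points and casting them onto z = 0.085.

```bash
python3 - <<'E'
from h import *
from scipy.ndimage import map_coordinates
from scipy.optimize import least_squares
o=readout.get_obs()
def fit(im,C,c0,tag):
    g=cv2.cvtColor(im,cv2.COLOR_BGR2GRAY).astype(float);c=np.array(c0)
    for it in range(3):
        pts=[];rs=np.arange(.043,.064,.0005)
        for a in np.arange(0,2*np.pi,.1):
            P=[proj(C,(c[0]+r*np.cos(a),c[1]+r*np.sin(a),.085)) for r in rs]
            P=np.array(P)
            if P.min()<2 or P[:,0].max()>637 or P[:,1].max()>260 and tag!='top': continue
            v=map_coordinates(g,[P[:,1],P[:,0]],order=1)
            d=np.gradient(np.convolve(np.pad(v,2,'edge'),np.ones(5)/5,'valid'))
            i=np.argmax(d)   # dark interior -> bright rim: inner edge
            if d[i]>2: pts.append((c[0]+rs[i]*np.cos(a),c[1]+rs[i]*np.sin(a)))
        pts=np.array(pts)
        s=least_squares(lambda p:np.hypot(*(pts-p[:2]).T)-p[2],[*c,.051],loss='soft_l1',f_scale=.001)
        c=s.x[:2]
    print(tag,len(pts),s.x.round(4),np.abs(s.fun).mean().round(5))
fit(cv2.imread('pics/top0.png'),cam('top'),(.503,.386),'top')
fit(cv2.imread('pics/w5f.png'),cam('wrist',o),(.503,.386),'w')
E
```

```text
top 55 [0.5019 0.3877 0.052 ] 0.00223
w 28 [0.5    0.3839 0.0503] 0.00061
```

Call:
{"op": "send_rows", "data": {"targets": [{"dx": 0.05, "dy": -0.4, "dz": 0, "rx": 0, "ry": 0, "rz": 0}, {"dx": 0.1, "dy": -0.8, "dz": 0, "rx": 0, "ry": 0, "rz": 0}, {"dx": 0.1, "dy": -0.9, "dz": 0, "rx": 0, "ry": 0, "rz": 0}, {"dx": 0.1, "dy": -0.9, "dz": 0, "rx": 0, "ry": 0, "rz": 0}, {"dx": 0.1, "dy": -0.9, "dz": 0, "rx": 0, "ry": 0, "rz": 0}, {"dx": 0.1, "dy": -0.8, "dz": 0, "rx": 0, "ry": 0, "rz": 0}, {"dx": 0, "dy": -0.5, "dz": 0, "rx": 0, "ry": 0, "rz": 0}, {"dx": 0, "dy": 0, "dz": 0, "rx": 0, "ry": 0, "rz": 0}]}}

```text
clock: 15.7
ee_pos: [0.5019, 0.3886, 0.1957]
eef_rot: [1.0, 0.002, -0.002, 0.0]
contact_force: [0.1, -0.7, -2.2]
gripper_width: 0.0193
grip_force: 40.0
```

Call:
{"op": "send_rows", "data": {"targets": [{"dx": 0, "dy": 0, "dz": 0.3, "rx": 0, "ry": 0, "rz": 0}, {"dx": 0, "dy": 0, "dz": 0.4, "rx": 0, "ry": 0, "rz": 0}, {"dx": 0, "dy": 0, "dz": 0.3, "rx": 0, "ry": 0, "rz": 0}, {"dx": 0, "dy": 0, "dz": 0.1, "rx": 0, "ry": 0, "rz": 0}, {"dx": 0, "dy": 0, "dz": 0, "rx": 0, "ry": 0, "rz": 0}, {"dx": 0, "dy": 0, "dz": 0, "rx": 0, "ry": 0, "rz": 0}, {"dx": 0, "dy": 0, "dz": 0, "rx": 0, "ry": 0, "rz": 0}]}}

```text
clock: 16.4
ee_pos: [0.5045, 0.3855, 0.1555]
eef_rot: [1.0, -0.0, 0.001, -0.001]
contact_force: [-0.2, 0.0, -3.1]
gripper_width: 0.019
grip_force: 40.0
```

```bash
python3 - <<'E'
from h import *
o=readout.get_obs();s=vision.capture('scene');t=vision.capture('top')
print(o['ee_pos'],o['eef_rot'].round(4),o['contact_force'].round(1),o['gripper_width'])
z=o['ee_pos'][2]-.051
a=cv2.resize(s[190:310,150:290],(560,480),interpolation=2);b=cv2.resize(t[170:290,160:240],(240,360),interpolation=2)
b=np.vstack([b,np.zeros((120,240,3),np.uint8)])
cv2.imwrite('pics/s6.png',np.hstack([a,b])[:,:,::-1])
C=cam('scene')
print(z,'crock centre rim',proj(C,(.504,.3865,.085)),'lid',proj(C,(*o['ee_pos'][:2],z)))
E
```

```text
[0.5044911  0.38552767 0.15549805] [ 1.e+00 -0.e+00  8.e-04 -5.e-04] [-0.2  0.  -3.1] 0.019038402365882983
0.10449804821588818 crock centre rim [217.73880433 239.01803704] lid [217.28731288 228.11946811]
```

View pics/s6.png

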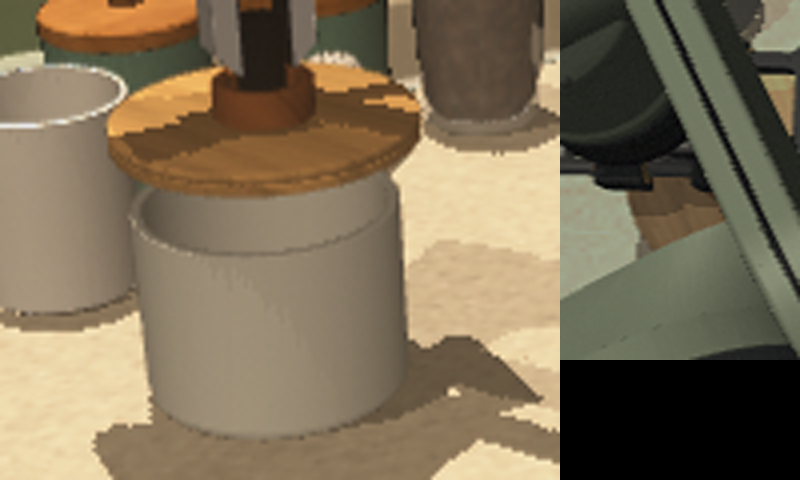

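The lid is centred over the mouth: lid centre column is about 264 and crock 267, at 4x scale. Lowering gently.

Call:
{"op": "send_rows", "data": {"targets": [{"dx": 0, "dy": 0, "dz": 0.15, "rx": 0, "ry": 0, "rz": 0}, {"dx": 0, "dy": 0, "dz": 0.15, "rx": 0, "ry": 0, "rz": 0}, {"dx": 0, "dy": 0, "dz": 0.12, "rx": 0, "ry": 0, "rz": 0}, {"dx": 0, "dy": 0, "dz": 0.08, "rx": 0, "ry": 0, "rz": 0}, {"dx": 0, "dy": 0, "dz": 0.05, "rx": 0, "ry": 0, "rz": 0}, {"dx": 0, "dy": 0, "dz": 0, "rx": 0, "ry": 0, "rz": 0}, {"dx": 0, "dy": 0, "dz": 0, "rx": 0, "ry": 0, "rz": 0}]}}

```text
clock: 17.2
ee_pos: [0.5039, 0.3854, 0.1325]
eef_rot: [1.0, 0.0, 0.0, -0.0]
contact_force: [0.4, -0.1, -3.9]
gripper_width: 0.019
grip_force: 40.0
```

Call:
{"op": "send_rows", "data": {"targets": [{"dx": 0, "dy": 0, "dz": 0.04, "rx": 0, "ry": 0, "rz": 0}, {"dx": 0, "dy": 0, "dz": 0.04, "rx": 0, "ry": 0, "rz": 0}, {"dx": 0, "dy": 0, "dz": 0.02, "rx": 0, "ry": 0, "rz": 0}, {"dx": 0, "dy": 0, "dz": 0, "rx": 0, "ry": 0, "rz": 0}, {"dx": 0, "dy": 0, "dz": 0, "rx": 0, "ry": 0, "rz": 0}]}}

```text
clock: 17.7
ee_pos: [0.5038, 0.3854, 0.1285]
eef_rot: [1.0, 0.0, 0.0, -0.0]
contact_force: [-0.7, 0.8, -3.0]
gripper_width: 0.0191
grip_force: 40.0
```

Call:
{"op": "send_rows", "data": {"targets": [{"dx": 0, "dy": 0, "dz": 0.02, "rx": 0, "ry": 0, "rz": 0}, {"dx": 0, "dy": 0, "dz": 0.02, "rx": 0, "ry": 0, "rz": 0}, {"dx": 0, "dy": 0, "dz": 0.01, "rx": 0, "ry": 0, "rz": 0}, {"dx": 0, "dy": 0, "dz": 0, "rx": 0, "ry": 0, "rz": 0}, {"dx": 0, "dy": 0, "dz": 0, "rx": 0, "ry": 0, "rz": 0}]}}

```text
clock: 18.2
ee_pos: [0.5039, 0.3855, 0.1281]
eef_rot: [1.0, 0.0, 0.0, -0.0]
contact_force: [-3.2, -2.7, 5.5]
gripper_width: 0.0189
grip_force: 40.0
```

Contact came at origin height 77 mm with 8 N, so the lid is seated. Releasing, then lifting to look.

Call:
{"op": "send_rows", "data": {"targets": [{"dx": 0, "dy": 0, "dz": 0, "rx": 0, "ry": 0, "rz": 0}, {"dx": 0, "dy": 0, "dz": 0, "rx": 0, "ry": 0, "rz": 0}, {"dx": 0, "dy": 0, "dz": 0, "rx": 0, "ry": 0, "rz": 0}, {"dx": 0, "dy": 0, "dz": 0, "rx": 0, "ry": 0, "rz": 0}, {"dx": 0, "dy": 0, "dz": 0, "rx": 0, "ry": 0, "rz": 0}], "fingers": 0.68}}

```text
clock: 18.7
ee_pos: [0.5038, 0.3854, 0.1263]
eef_rot: [1.0, 0.0, -0.0, 0.0]
contact_force: [-0.9, -0.2, -0.4]
gripper_width: 0.0557
grip_force: 0.0
```

Call:
{"op": "send_rows", "data": {"targets": [{"dx": 0, "dy": 0, "dz": -0.3, "rx": 0, "ry": 0, "rz": 0}, {"dx": 0, "dy": 0, "dz": -0.6, "rx": 0, "ry": 0, "rz": 0}, {"dx": 0, "dy": 0, "dz": -0.9, "rx": 0, "ry": 0, "rz": 0}, {"dx": 0, "dy": 0, "dz": -0.7, "rx": 0, "ry": 0, "rz": 0}, {"dx": 0, "dy": 0, "dz": 0, "rx": 0, "ry": 0, "rz": 0}, {"dx": 0, "dy": 0, "dz": 0, "rx": 0, "ry": 0, "rz": 0}]}}

```text
clock: 19.3
ee_pos: [0.5042, 0.3856, 0.2277]
eef_rot: [1.0, 0.0, 0.001, -0.001]
contact_force: [-1.5, 0.1, -0.8]
gripper_width: 0.0637
grip_force: 0.0
```

```bash
python3 - <<'E'
from h import *
o=readout.get_obs();im=vision.capture('wrist');s=vision.capture('scene');C=cam('wrist',o)
print(o['ee_pos'],o['contact_force'].round(1),o['gripper_width'])
print(proj(C,(.504,.3865,.138)),proj(C,(.504,.3865,.096)),proj(C,(.504,.3865,.112)))
cv2.imwrite('pics/w7.png',np.hstack([cv2.resize(im[60:360,120:520],(480,360)),cv2.resize(s[190:310,150:250],(300,360))])[:,:,::-1])
cv2.imwrite('pics/w7f.png',im[:,:,::-1])
h=cv2.cvtColor(im,cv2.COLOR_RGB2HSV);p=proj(C,(.504,.3865,.138))
k,st=blob(h[...,2]<60,p,30);print(k,st,ray(C,k[0],.138))
w,st=blob((h[...,0]<18)&(h[...,1]>125)&(h[...,2]>60),proj(C,(.504,.3865,.112)),45);print(w,st,ray(C,w[0],.112))
E
```

```text
[0.5042132  0.38563938 0.22773173] [-1.5  0.1 -0.8] 0.06373945594634868
[313.79577379 245.58331717] [314.00050327 234.06806193] [313.9292847  238.07383621]
((317.0612487792969, 244.05010986328125), 20.1558837890625) [297 224  41  38 845] [0.50523969 0.3839505  0.138     ]
((313.0, 238.0), 45.000099182128906) [ 269  194   90   90 4146] [0.5040636  0.38729562 0.112     ]
```

View pics/w7.png

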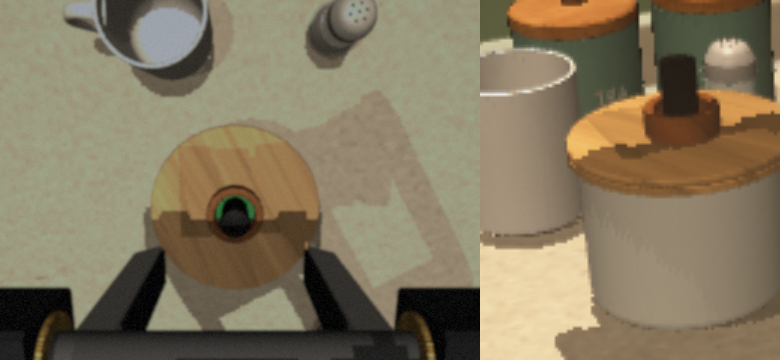

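The inner lid is seated level. The collar is at about (316,238) in the full wrist image, within 1–2 mm of the jaw centre line, so I go straight down.

Call:
{"op": "send_rows", "data": {"targets": [{"dx": 0, "dy": 0.02, "dz": 0.5, "rx": 0, "ry": 0, "rz": 0}, {"dx": 0, "dy": 0, "dz": 0.8, "rx": 0, "ry": 0, "rz": 0}, {"dx": 0, "dy": 0, "dz": 0.6, "rx": 0, "ry": 0, "rz": 0}, {"dx": 0, "dy": 0, "dz": 0.5, "rx": 0, "ry": 0, "rz": 0}, {"dx": 0, "dy": 0, "dz": 0.3, "rx": 0, "ry": 0, "rz": 0}, {"dx": 0, "dy": 0, "dz": 0.15, "rx": 0, "ry": 0, "rz": 0}, {"dx": 0, "dy": 0, "dz": 0, "rx": 0, "ry": 0, "rz": 0}, {"dx": 0, "dy": 0, "dz": 0, "rx": 0, "ry": 0, "rz": 0}]}}

```text
clock: 20.2
ee_pos: [0.5044, 0.3849, 0.1132]
eef_rot: [1.0, 0.0, 0.001, -0.0]
contact_force: [0.1, 1.8, 0.4]
gripper_width: 0.064
grip_force: 0.0
```

Call:
{"op": "send_rows", "data": {"targets": [{"dx": 0, "dy": 0, "dz": 0.08, "rx": 0, "ry": 0, "rz": 0}, {"dx": 0, "dy": 0, "dz": 0, "rx": 0, "ry": 0, "rz": 0}, {"dx": 0, "dy": 0, "dz": 0, "rx": 0, "ry": 0, "rz": 0}]}}

```text
clock: 20.5
ee_pos: [0.5041, 0.3847, 0.1098]
eef_rot: [1.0, 0.0, 0.0, -0.0]
contact_force: [0.4, -0.6, -0.3]
gripper_width: 0.0641
grip_force: 0.0
```

Call:
{"op": "send_rows", "data": {"targets": [{"dx": 0, "dy": 0, "dz": 0, "rx": 0, "ry": 0, "rz": 0}, {"dx": 0, "dy": 0, "dz": 0, "rx": 0, "ry": 0, "rz": 0}, {"dx": 0, "dy": 0, "dz": 0, "rx": 0, "ry": 0, "rz": 0}, {"dx": 0, "dy": 0, "dz": 0, "rx": 0, "ry": 0, "rz": 0}, {"dx": 0, "dy": 0, "dz": 0, "rx": 0, "ry": 0, "rz": 0}], "fingers": 0, "grip_force": 25}}

```text
clock: 21.0
ee_pos: [0.5038, 0.3847, 0.1094]
eef_rot: [1.0, 0.0, 0.0, -0.0]
contact_force: [0.1, 0.2, 1.3]
gripper_width: 0.0415
grip_force: 25.0
```

Call:
{"op": "send_rows", "data": {"targets": [{"dx": 0, "dy": 0, "dz": -0.1, "rx": 0, "ry": 0, "rz": 0}, {"dx": 0, "dy": 0, "dz": -0.15, "rx": 0, "ry": 0, "rz": 0}, {"dx": 0, "dy": 0, "dz": -0.2, "rx": 0, "ry": 0, "rz": 0}, {"dx": 0, "dy": 0, "dz": -0.25, "rx": 0, "ry": 0, "rz": 0}, {"dx": 0, "dy": 0, "dz": -0.25, "rx": 0, "ry": 0, "rz": 0}, {"dx": 0, "dy": 0, "dz": -0.25, "rx": 0, "ry": 0, "rz": 0}, {"dx": 0, "dy": 0, "dz": -0.2, "rx": 0, "ry": 0, "rz": 0}, {"dx": 0, "dy": 0, "dz": -0.2, "rx": 0, "ry": 0, "rz": 0}]}}

```text
clock: 21.8
ee_pos: [0.5039, 0.3846, 0.1743]
eef_rot: [1.0, 0.0, 0.0, -0.0]
contact_force: [-0.3, 0.6, -0.2]
gripper_width: 0.0411
grip_force: 25.0
```

Call:
{"op": "send_rows", "data": {"targets": [{"dx": 0, "dy": 0, "dz": -0.3, "rx": 0, "ry": 0, "rz": 0}, {"dx": 0, "dy": 0, "dz": -0.4, "rx": 0, "ry": 0, "rz": 0}, {"dx": 0, "dy": 0, "dz": -0.5, "rx": 0, "ry": 0, "rz": 0}, {"dx": 0, "dy": 0, "dz": -0.4, "rx": 0, "ry": 0, "rz": 0}, {"dx": 0, "dy": 0, "dz": -0.3, "rx": 0, "ry": 0, "rz": 0}, {"dx": 0, "dy": 0, "dz": -0.1, "rx": 0, "ry": 0, "rz": 0}, {"dx": 0, "dy": 0, "dz": 0, "rx": 0, "ry": 0, "rz": 0}, {"dx": 0, "dy": 0, "dz": 0, "rx": 0, "ry": 0, "rz": 0}]}}

```text
clock: 22.6
ee_pos: [0.5033, 0.3843, 0.2523]
eef_rot: [1.0, 0.0, -0.001, 0.0]
contact_force: [-0.0, 0.4, -1.3]
gripper_width: 0.0407
grip_force: 25.0
```

Call:
{"op": "send_rows", "data": {"targets": [{"dx": 0, "dy": 0, "dz": 0, "rx": 0, "ry": 0, "rz": 0}, {"dx": 0, "dy": 0, "dz": 0, "rx": 0, "ry": 0, "rz": 0}, {"dx": 0, "dy": 0, "dz": 0, "rx": 0, "ry": 0, "rz": 0}, {"dx": 0, "dy": 0, "dz": 0, "rx": 0, "ry": 0, "rz": 0}, {"dx": 0, "dy": 0, "dz": 0, "rx": 0, "ry": 0, "rz": 0}]}}

```text
clock: 23.1
ee_pos: [0.5038, 0.3845, 0.2531]
eef_rot: [1.0, 0.0, -0.0, 0.0]
contact_force: [-0.5, -0.7, -1.0]
gripper_width: 0.0408
grip_force: 25.0
```

```bash
python3 - <<'E'
from h import *
o=readout.get_obs();s=vision.capture('scene')
print(o['ee_pos'],o['contact_force'].round(1),o['gripper_width'],np.abs(o['qd']).max())
cv2.imwrite('pics/s8.png',cv2.resize(s[120:340,90:390],(750,550))[:,:,::-1])
E
```

```text
[0.50376005 0.38453247 0.25314931] [-0.5 -0.7 -1. ] 0.04081360432477186 0.002349600314138473
```

View pics/s8.png

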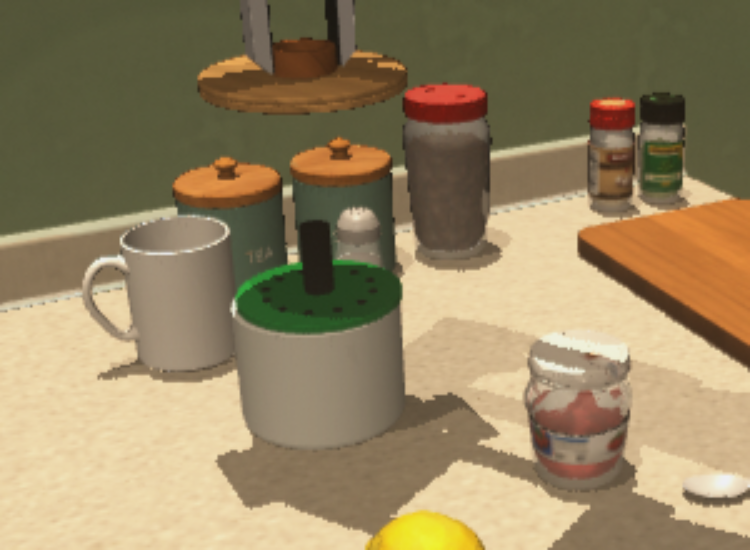

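The outer lid is held level, high above the knob, and the bystanders are untouched. I'll check numerically that the green flange sits level.

```bash
python3 - <<'E'
from h import *
s=vision.capture('scene');C=cam('scene');h=cv2.cvtColor(s,cv2.COLOR_RGB2HSV)
m=((h[...,0]>50)&(h[...,0]<80)&(h[...,1]>110)).astype(np.uint8)
z=np.zeros_like(m);z[215:260,175:260]=1;m&=z
ct=np.vstack([c for c in cv2.findContours(m,0,1)[0] if cv2.contourArea(c)>20]);hull=cv2.convexHull(ct);print('obs',cv2.fitEllipse(hull),cv2.boundingRect(hull))
for c0 in((.504,.3855),(.502,.386)):
  for tilt in (0,.04,-.04):
    for ax in (0,1):
      P=np.array([proj(C,(c0[0]+.055*np.cos(a),c0[1]+.055*np.sin(a),.091+tilt*.055*(np.cos(a),np.sin(a))[ax])) for a in np.arange(0,6.28,.1)],np.float32)
      print(c0,tilt,ax,cv2.fitEllipse(P))
E
```

```text
obs ((216.7793426513672, 237.91168212890625), (28.660865783691406, 66.80838012695312), 85.66527557373047) (184, 224, 66, 29)
(0.504, 0.3855) 0 0 ((217.68360900878906, 236.4325714111328), (26.11957359313965, 66.85590362548828), 85.57732391357422)
(0.504, 0.3855) 0 1 ((217.68360900878906, 236.4325714111328), (26.11957359313965, 66.85590362548828), 85.57732391357422)
(0.504, 0.3855) 0.04 0 ((217.6753387451172, 236.48089599609375), (28.391895294189453, 66.86320495605469), 86.42527770996094)
(0.504, 0.3855) 0.04 1 ((217.6459197998047, 236.40113830566406), (25.29555892944336, 66.91770935058594), 87.8475341796875)
(0.504, 0.3855) -0.04 0 ((217.69166564941406, 236.38157653808594), (23.841890335083008, 66.86030578613281), 84.78179168701172)
(0.504, 0.3855) -0.04 1 ((217.72108459472656, 236.46133422851562), (26.908300399780273, 66.88529205322266), 83.25498962402344)
(0.502, 0.386) 0 0 ((217.84005737304688, 236.91371154785156), (26.234699249267578, 66.99869537353516), 85.57088470458984)
(0.502, 0.386) 0 1 ((217.84005737304688, 236.91371154785156), (26.234699249267578, 66.99869537353516), 85.57088470458984)
(0.502, 0.386) 0.04 0 ((217.83172607421875, 236.96218872070312), (28.510812759399414, 67.00582122802734), 86.41944885253906)
(0.502, 0.386) 0.04 1 ((217.8022003173828, 236.88217163085938), (25.40882110595703, 67.06014251708984), 87.8418960571289)
(0.502, 0.386) -0.04 0 ((217.84815979003906, 236.862548828125), (23.953208923339844, 67.0033187866211), 84.7748794555664)
(0.502, 0.386) -0.04 1 ((217.877685546875, 236.94256591796875), (27.025121688842773, 67.02864837646484), 83.24761962890625)
```

The ellipse matches a level flange; its extra 2 px of height is the visible flange edge.

```bash
python3 -c "
from plant import manip
print(manip.finish_job())"
```

```text
the job is handed in; nothing more can be done
None
```

The job is handed in: both tops are in the crock, the vented inner lid sits level in its mouth, and the gripper holds the outer lid still and level, by my figures about 9 cm above the knob, with the mug, mill and jar undisturbed in the last picture.

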